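Close the polishing drum and switch it on under its guard

TASK

Close the button polisher: put the tall hood over the small pot on the turntable without knocking the pot over, and twist it clockwise until its ears are home under the claws. Then lift the sprung guard on the control box, push the toggle beneath it all the way over to the far side, and let the guard drop shut. Leave everything else where it stands.

Things in the scene. Friction and masses are not known exactly. Their poses are not given: they have to be found in the camera images.
- hood: tall aluminium hood, a hollow can open below: outer radius 45, wall 4, body 80 mm high, about 0.2 kg. Black grip bar on top along its x: 50 long, 16 wide (y), from 80 to 112 mm high. Two ears at the bottom rim along +x and -x, in line with the bar, reach 59 mm from the axis, 18 wide, 6 thick. Origin: centre of its underside, z up. Same after a half turn
- grip (a point): on the tall hood's axis, 98 mm above its underside, inside the grip bar
- lowhood: bystander: a low hood, like the tall one but its body only 45 mm high, bar from 45 to 77 mm; origin at the centre of its underside
- pot: small lidded steel pot, radius 27, 55 mm high, loose on the turntable's boss near its centre; its top is 63 mm above the turntable's face. The hood must come down over it. Origin: centre of its underside
- drive: the polisher's drive, fixed: grey box 160 x 160 mm, 50 high, with a turntable (does not turn) of radius 74 and a chamfered boss, radius 38.5, 8 high, that centres the hood with 2.5 mm play. Two steel claws on the turntable along the drive's +x and -x, 49 to 69 mm from the axis, 29 wide, 16 high. Origin: centre of the underside, z up
- plate (a point): centre of the turntable's face, 58 mm above the table, where the hood's underside rests. Each claw has a slot 11 mm high, open to the side from which an ear comes in clockwise turning seen from above, stop at its end. Lower the hood with its bar 60 degrees anticlockwise of the claws' line (drive's x), then turn 60 clockwise to lie along it; the stop comes 1 to 2 mm after
- console: control box, fixed: grey, 130 mm deep (x), 140 wide (y), 60 high. Near its front (-x, the robot's side) stands the toggle on its top, under a small clear box-shaped guard that covers it from above, in front and at the sides. Origin: centre of its underside; x points away from the robot's side
- guard_tab (a point): middle of the free edge of the guard's steel pull tab, mid-thickness; tab 3 mm thick, 26 wide, jutting level 10 mm from the foot of the guard's front wall. Guard shut: 83.5 mm in front (-x) of the console's origin, 68 mm above the table, overhanging the box's front face by 18.5 mm, free beneath. With the guard it swings up and back on a radius of 68.5 mm
- guard (a joint): guard opening, rad: 0 shut, hard stop at 0.75. Sprung: falls shut when let go (about 1 N at the tab lifts it), so hold it up while pushing the toggle: closed fingers pointing forward and down, 30 to 45 degrees from vertical, go under the tab, carry it up along its arc on their upper side, and push the toggle with their tips, low on the lever. Drawn back, they let it drop
- guard_hinge (a point): middle of the guard's hinge axis (along the console's y): 15 mm in front (-x) of the console's origin, 68 mm above the table. The guard is a thin clear box without floor or back: 64 long, 50 wide (45 inside), 28 high over the hinge's height when shut; its front wall is 71 to 74 mm in front of the console's origin
- toggle_base (a point): pivot of the toggle: 53 mm in front (-x) of the console's origin, on its middle line, on the box's top 60 mm above the table; axes as the console's
- toggle_tip (a point): centre of the ball (radius 5 mm) at the end of the toggle lever, 24 mm from the pivot; lever radius 3.5 mm
- toggle (a joint): toggle angle, rad: near 0 it leans 0.42 rad to the robot's side (-x); at 0.84 (stop) it leans 0.42 rad to the far side (+x). Stiff: about 1 N at the ball moves it, and it stays where it is left
- jar: bystander: glass jar, radius 30, 90 high mm; origin at the centre of its underside
- spool: bystander: wooden spool, radius 22, 50 high mm; origin at the centre of its underside
- tin: bystander: flat steel tin, radius 35, 28 high mm; origin at the centre of its underside
- block: bystander: wooden block 90 x 50, 30 high mm; origin at the centre of its underside
- weight: bystander: brass weight, radius 20, 45 high mm; origin at the centre of its underside
- screwdriver: bystander: screwdriver with black handle lying on the table, about 200 mm long; origin near its middle, on the table
Things that resemble listed ones, but are neither listed nor needed, are in the scene too. What is shaped like the hood but yellow is not meant.

How it is judged (in metres and radians):
On the way, in this order (a step that is already met when the one before it is completed fails the run):
1. the tall hood stands on the turntable round the pot, its ears under the claws (horizontal distance between hood and plate below 0.006 m and z of hood in the frame of plate below 0.005 m and angle between the x axis of hood and the x axis of drive, either way round below 0.2 rad and angle between hood's own z axis and vertical below 0.08 rad), for 0.2 s.
2. the guard is lifted (value of joint guard above 0.35 rad), for 0.05 s.
3. the toggle is over on its far side (value of joint toggle above 0.7 rad), for 0.1 s.
At the end, for the whole second after the job is handed in: tall hood upright on the turntable (within 5 mm of its face, 6 mm of its centre), bar within 0.2 rad of the claws' line; pot upright inside, within 16 mm of centre; toggle past 0.7 rad (of 0.84); guard shut (under 0.06 rad); hood at rest (all of step 1 and angle between pot's own z axis and vertical below 0.1 rad and horizontal distance between pot and plate below 0.016 m and value of joint toggle above 0.7 rad and value of joint guard below 0.06 rad and linear speed of hood below 0.02 m/s); the robot touches nothing.
It fails at once if the pot is tipped (angle between pot's own z axis and vertical above 0.35 rad).
It fails at once if a bystander is moved (distance of any of lowhood, jar, screwdriver, spool, tin, block, weight from where it was at the start of the episode above 0.03 m).
It also fails if it takes over 64 s, if anything falls off the work surface, if the arm or the gripper's body presses on something with over 40 N, if the wrist force passes 120 N, or if a joint passes its speed limit or range.

ROBOT

A 6-joint arm with a two-finger parallel gripper is mounted at the origin on the work surface. World frame = base frame: x ahead of the robot, y to its left, z up, the work surface at z = 0. Lengths are in mm, angles in degrees, forces in N, time in s.
With the tool pointing down it reaches from about 300 to 850 mm from the base axis. Payload 4.2 kg.
Tool frame: the origin (TCP) lies at the very end of the fingers, on their centre line; the grasp point (between the pads) lies 19 mm behind it (env.grasp_offset is the distance from the TCP to the grasp point, in mm); z points along the fingers, y is the line along which they close (so a half turn about z gives the same grasp; the last joint's range is limited). The gripper opens to 91 mm and grips with 3 to 60 N. Pads are 32 mm wide; open, the fingers measure 118 mm over their backs; the gripper's body (76 mm by 178 mm) begins 60 mm behind the grasp point.
Start: joints at [73.682, 18.312, 89.639, -0, 72.044, -1.146], TCP at [150.489, 554.974, 213.976] pointing down, gripper open.
Joint ranges: [-177.97, 177.97], [-48.28, 115.42], [12.27, 149.76], [-77.06, 257.06], [2.81, 150.46], [-146.56, 146.56]. Speed limits (degrees/s): [147.25, 147.25, 180, 180, 180, 180].

INTERFACE

Orientations are given as [roll, pitch, yaw] about the fixed x, y, z axes, in that order (R = Rz(yaw) Ry(pitch) Rx(roll)).
In Python, from workcell import env gives the robot as it stands. The module is installed in compiled form; this text tells all that it offers.
- The arm moves only by the tool send_rows, never from a script. Its argument "motion" is a list of rows, each an object of numbers: "tx", "ty", "tz": the shift along the tool's x, y, z in units of 500 mm (1.0 is 500 mm); "rx", "ry", "rz": the turn, a rotation vector about the tool's x, y, z in units of 30 degrees (1.0 is 30 degrees); "gripper": the closure, from -1 (fully open) to 1 (shut). In form: [{"tx": .., "ty": .., "tz": .., "rx": .., "ry": .., "rz": .., "gripper": ..}, ...]. A call has 1 to 12 rows; each row shifts and turns the commanded pose from where the row before left it, along the tool's axes as they then stand; what a row does not reach is not made up. A row lasts 1/8 s, in which the tool goes at most 62.5 mm and 10.7 degrees, less where a joint would pass 70% of its speed; a pose out of reach is approached as far as the arm can. A call with a number of a shift or a turn outside -1 to 1 is refused whole. A call with a gripper value outside its range is refused whole. The fingers move at their own pace and stop on an object; "grip_force" is the grip in N (left out, the last holds). Time passes only in rows, so rows that do not move let the fingers close. It gives the time, the measured TCP pose, the force, the opening and the grip force at its end, in the units of the state.
- env.state(): the state, without advancing time (a new reading comes with each control period).
- env.grab_frame(name): name is "side" or "top"; returns a dict with "frame" (480x640x3 uint8, red, green, blue), "vertical_fov" (degrees; the focal length in pixels is half the picture's height over the tangent of half this angle, whatever the lens; pixels are square), "cx", "cy" (the principal point, pixels), "rvec" (rotation vector, rad) and "tvec" (3), from world to camera coordinates, as OpenCV has them. Camera axes: x right, y down, z forward; pixel columns grow to the right and rows downward; lengths in mm; the calibration is good to about 2 mm. A picture is of the moment at which its call begins. There is no depth.
- env.job_done(): hands the job in; it is judged then, once.
The state is a dict: "time_s": time; "qpos": joint angles; "qvel": joint speeds; "effort": joint torques, N m; "ee_pos": TCP position; "ee_rot": TCP orientation; "force": force on the tool from outside, world axes, zero at the start; "torque": the same for the moment, N m; "gripper_width": finger opening in mm; "gripper_force": force on a finger pad.
Only numpy, scipy, OpenCV 4.12 (cv2) and the standard library are available. Lean on these libraries where they do the work, as an engineer would, in place of code of your own. Each camera call takes 0.05 s, during which the arm holds its last target. There are 200 camera calls.

## Working session

There is one attempt and no reset: what is moved stays moved. The work goes in short steps, Python scripts to look and compute and a tool call to move; the robot and the scene stay as the last step left them, time stands still between calls to the robot, and variables do not carry over. Pictures are saved under pics/ and viewed, at most 10 in all, crops included, and the job is handed in when it is done.

Besides the shell and the picture viewer there is one more tool, called after "Call:" as name([rows], argument=value, ...), one row to a line, values as JSON. send_rows: Moves the arm, as the interface text tells. Shifts and turns lie within -1 to 1; 1 stands for 500 mm of shift or 30 degrees of turn. Its arguments: {"type":"object","properties":{"motion":{"type":"array"},"grip_force":{"type":"number"}},"required":["motion"]}

```bash
mkdir -p pics; cat > h.py <<'E'
import numpy as np, cv2
from workcell import env
def grab(n,fn=None):
    d=env.grab_frame(n)
    if fn: cv2.imwrite('pics/'+fn,cv2.cvtColor(d['frame'],cv2.COLOR_RGB2BGR))
    f=240/np.tan(np.radians(d['vertical_fov'])/2)
    d['K']=np.array([[f,0,d['cx']],[0,f,d['cy']],[0,0,1]]);d['R']=cv2.Rodrigues(np.array(d['rvec'],float))[0]
    d['t']=np.array(d['tvec'],float).ravel();return d
def proj(d,P): return cv2.projectPoints(np.array(P,float).reshape(-1,3),np.array(d['rvec'],float),d['t'],d['K'],None)[0].reshape(-1,2)
def ray(d,uv,z):
    r=d['R'].T@np.linalg.inv(d['K'])@np.array([uv[0],uv[1],1.]);c=-d['R'].T@d['t'];return c+r*(z-c[2])/r[2]
E
python3 - <<'E'
from h import *
for n in('top','side'):
    d=grab(n,n+'1.png');print(n,d['K'].round(1).tolist(),(-d['R'].T@d['t']).round(),d['R'].round(2).tolist())
print({k:v for k,v in d.items() if k not in('frame','K','R')});print(env.state())
E
```

```text
top [[512.2, 0.0, 321.0], [0.0, 512.2, 236.3], [0.0, 0.0, 1.0]] [ 428.   -9. 1020.] [[0.01, -1.0, -0.03], [-0.99, -0.01, -0.1], [0.1, 0.03, -0.99]]
side [[569.4, 0.0, 329.8], [0.0, 569.4, 239.9], [0.0, 0.0, 1.0]] [  46. -843.  688.] [[0.88, -0.47, 0.0], [-0.25, -0.47, -0.85], [0.4, 0.74, -0.53]]
{'vertical_fov': 45.713227148463176, 'cx': 329.7541004076405, 'cy': 239.91778158338698, 'rvec': array([ 2.08256347, -0.52278596,  0.2949387 ]), 'tvec': array([-443.83585624,  196.81090896,  974.35776361]), 't': array([-443.83585624,  196.81090896,  974.35776361])}
{'time_s': 0.1, 'qpos': array([ 7.36828961e+01,  1.83460773e+01,  8.97003380e+01, -5.35257451e-04,
        7.20457150e+01, -1.14552342e+00]), 'qvel': array([ 0.01004181, -0.05105751, -0.15630041,  0.10740005, -0.00867362,
       -0.02412742]), 'effort': array([ 2.07475678e-03, -4.13330376e+01, -2.32508093e+01,  7.30226515e-02,
        4.22166951e-02, -6.70569989e-05]), 'ee_pos': array([150.3490217 , 554.50584385, 213.21718268]), 'ee_rot': array([-1.79907878e+02, -1.33302651e-03,  1.64828584e+02]), 'force': array([-0.53781532,  0.49650538, -0.10009687]), 'torque': array([-0.03224303, -0.01448883,  0.00711269]), 'gripper_force': 0.0, 'gripper_width': 91.11054629880536}
```

View pics/top1.png

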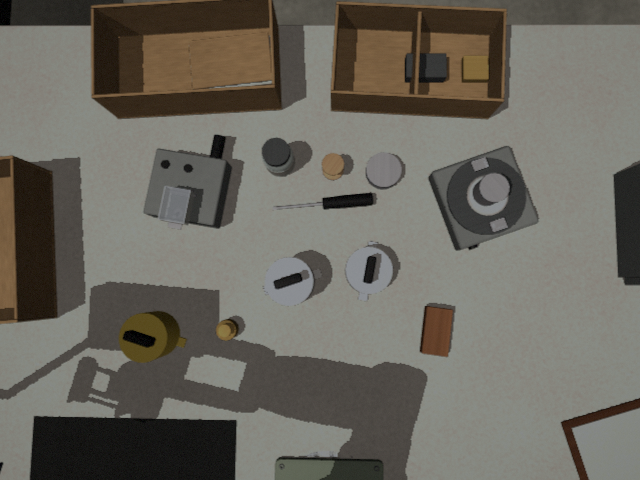

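View pics/side1.png

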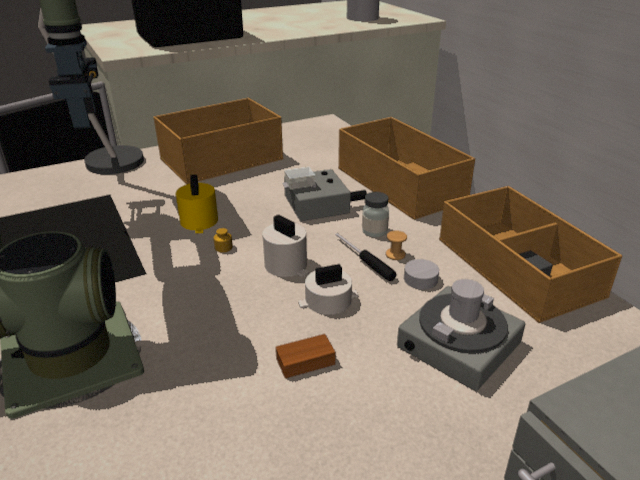

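```bash
cat > mos.py <<'E'
import cv2,numpy as np
def mos(tiles,out):
    T=[]
    for im,u,v,w in tiles:  # tile of width w, 266x300
        h=int(w*300/266);s=266/w
        M=np.float32([[s,0,-u*s],[0,s,-v*s]])
        t=cv2.warpAffine(im,M,(266,300),flags=cv2.INTER_CUBIC)
        for k in range(0,w,10):
            c=(0,255,255) if (u+k)%50==0 else (0,120,0)
            cv2.line(t,(int(k*s),0),(int(k*s),6),c)
        for k in range(0,h,10):
            c=(0,255,255) if (v+k)%50==0 else (0,120,0)
            cv2.line(t,(0,int(k*s)),(6,int(k*s)),c)
        T.append(t)
    cv2.imwrite(out,np.vstack([np.hstack(T[:3]),np.hstack(T[3:])]))
if __name__=='__main__':
    a=cv2.imread('pics/top1.png');b=cv2.imread('pics/side1.png')
    mos([(a,420,140,120),(a,250,240,80),(a,140,130,100),(b,390,270,140),(b,250,200,80),(b,270,160,90)],'pics/m1.png')
E
python3 mos.py
```

```text
(no output)
```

View pics/m1.png

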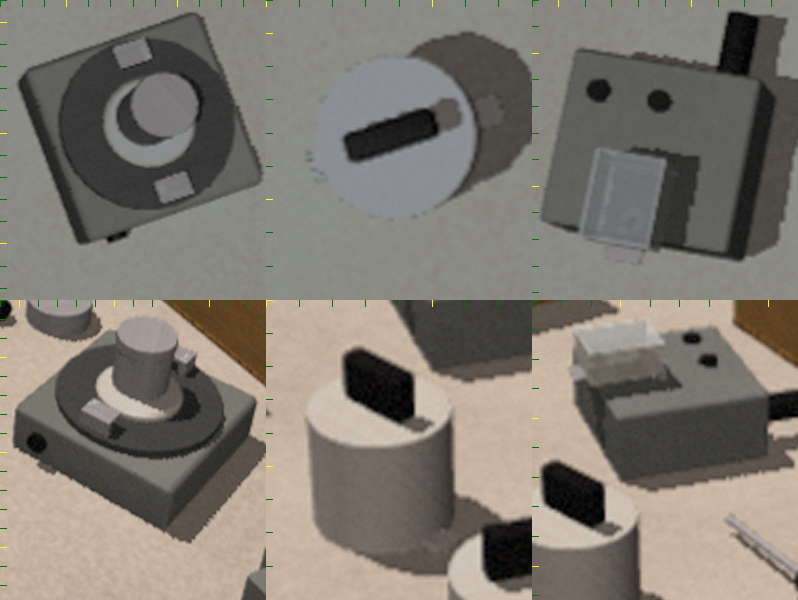

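```bash
cat > a.py <<'E'
from h import *
d=grab('top');s=grab('side')
p=lambda uv,z:ray(d,uv,z).round(1)
print('drive corners',[p(c,50) for c in[(508,146.3),(538.2,222.5),(457,248),(433.5,173.8)]])
print('tt',p((486.3,195.5),58));a,b=p((479.1,163.9),74),p((498.5,224.3),74);print('claws',a,b,(a+b)/2,np.degrees(np.arctan2(*(a-b)[1::-1])))
C=[p(c,60) for c in[(156.9,148),(228.3,161.2),(214.4,224),(144.1,213.5)]];print('console',C,sum(C)/4)
print('tab',p((175,228.5),68))
print('bar',p((287.9,280.5),112),p((288.8,281.4),80))
e1,e2=p((250+80/3.325,240+150/3.325),112),p((250+171.5/3.325,240+119/3.325),112);print(e1,e2,np.degrees(np.arctan2(*(e2-e1)[1::-1])),np.linalg.norm(e2-e1))
q=lambda uv,z:ray(s,uv,z).round(1)
print('side: hood disc',q((250+113/3.325,200+107/3.325),80),'tt',q((390+140/1.9,270+97/1.9),58),'claws',q((390+101/1.9,270+111/1.9),74),q((390+186/1.9,270+55/1.9),74))
k=90/266
print('console',[q((270+x*k,160+y*k),60) for x,y in[(184,25),(237,97),(78,117)]])
E
python3 a.py
```

```text
drive corners [array([ 702.7, -338.3,   50. ]), array([ 555.8, -391.2,   50. ]), array([ 506. , -238.4,   50. ]), array([ 648.1, -195.6,   50. ])]
tt [ 605.2 -292.8   58. ]
claws [ 662.  -275.9   74. ] [ 548.7 -309.3   74. ] [ 605.35 -292.6    74.  ] 16.42512606992393
console [array([693.2, 338. ,  60. ]), array([667.9, 198.3,  60. ]), array([546.1, 221.1,  60. ]), array([565.1, 356.9,  60. ])] [618.075 278.575  60.   ]
tab [535.9 293.6  68. ]
bar [440.2  74.3 112. ] [439.   75.6  80. ]
[431.7  98.7 112. ] [448.8  50.2 112. ] -70.57850549460879 51.426257884469884
side: hood disc [438.2  75.7  80. ] tt [ 601.7 -297.1   58. ] claws [ 546.2 -309.7   74. ] [ 663.2 -284.5   74. ]
console [array([692.2, 335.7,  60. ]), array([665. , 196.2,  60. ]), array([537. , 225.3,  60. ])]
```

```bash
cat > b.py <<'E'
from h import *
from scipy.optimize import differential_evolution as DE
D={'top':grab('top'),'side':grab('side')}
G={}
for n,d in D.items():
    g=cv2.GaussianBlur(cv2.cvtColor(d['frame'],cv2.COLOR_RGB2GRAY).astype(np.float32),(0,0),1.0)
    G[n]=np.minimum(np.hypot(cv2.Sobel(g,-1,1,0),cv2.Sobel(g,-1,0,1)),80)
def seg(a,b): return np.linspace(a,b,40)
def rect(x0,x1,y0,y1,z):
    c=[(x0,y0,z),(x1,y0,z),(x1,y1,z),(x0,y1,z)];return np.vstack([seg(np.array(c[i],float),np.array(c[(i+1)%4],float)) for i in range(4)])
def circ(r,z): t=np.linspace(0,2*np.pi,120);return np.c_[r*np.cos(t),r*np.sin(t),0*t+z]
M={'drive':np.vstack([rect(-80,80,-80,80,50),circ(74,58),rect(49,69,-14.5,14.5,74),rect(-69,-49,-14.5,14.5,74)]),
'console':rect(-65,65,-70,70,60),'hood':np.vstack([circ(45,80),rect(-25,25,-8,8,112),rect(-25,25,-8,8,112)])}
I={'drive':(604.5,-293.5,18),'console':(617.5,278.3,-10.5),'hood':(439,75.3,-70.6)}
def W(m,x): a=np.radians(x[2]);R=np.array([[np.cos(a),-np.sin(a),0],[np.sin(a),np.cos(a),0],[0,0,1]]);return m@R.T+[x[0],x[1],0]
def sc(x,m,ns):
    return -sum(cv2.remap(G[n],*[c.astype(np.float32).reshape(-1,1) for c in proj(D[n],W(m,x)).T],cv2.INTER_LINEAR).mean() for n in ns)
for k,m in M.items():
    for ns in(['top'],['side'],['top','side']):
        r=DE(sc,[(I[k][0]-8,I[k][0]+8),(I[k][1]-8,I[k][1]+8),(I[k][2]-5,I[k][2]+5)],args=(m,ns),seed=1,maxiter=60);print(k,ns,r.x.round(1),round(r.fun,1))
    for n,d in D.items():
        for u,v in proj(d,W(m,r.x)): cv2.circle(d.setdefault('o',cv2.cvtColor(d['frame'],cv2.COLOR_RGB2BGR)),(int(round(u)),int(round(v))),0,(0,0,255))
import mos
a,b=D['top']['o'],D['side']['o']
mos.mos([(a,420,140,120),(a,250,240,80),(a,140,130,100),(b,390,270,140),(b,250,200,80),(b,270,160,90)],'pics/m2.png')
E
python3 b.py
```

```text
drive ['top'] [ 605.1 -292.5   17.5] -74.3
drive ['side'] [ 603.8 -295.8   15.3] -68.5
drive ['top', 'side'] [ 605.  -293.    17.2] -140.1
console ['top'] [616.5 281.7 -10.3] -70.6
console ['side'] [613.8 276.3  -7.3] -71.9
console ['top', 'side'] [616.2 281.7 -10.3] -140.2
hood ['top'] [441.1  76.  -70.5] -68.6
hood ['side'] [439.8  77.6 -66.2] -66.2
hood ['top', 'side'] [440.4  75.7 -67.5] -134.0
```

View pics/m2.png

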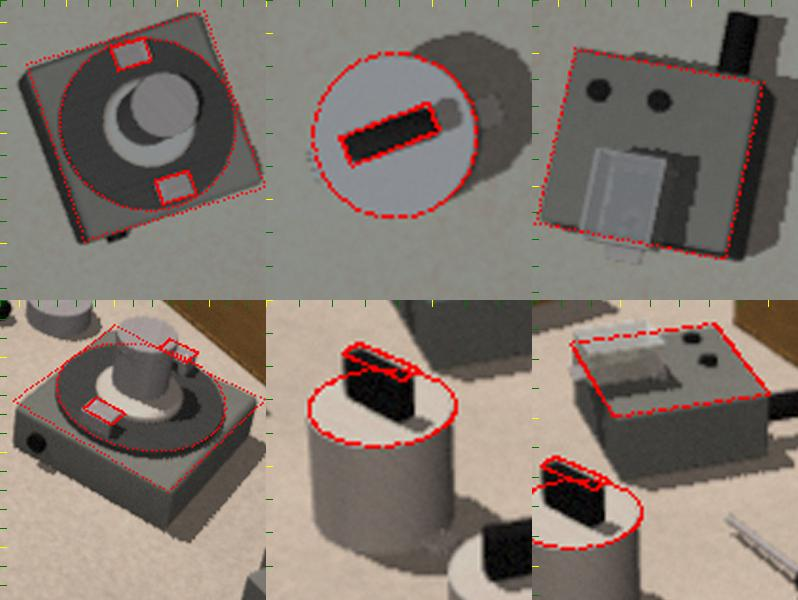

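Call:
send_rows([
  {"tx":-0.081,"ty":-0.0772,"gripper":-1},
  {"tx":-0.081,"ty":-0.0772,"gripper":-1},
  {"tx":-0.081,"ty":-0.0772,"gripper":-1},
  {"tx":-0.081,"ty":-0.0772,"gripper":-1},
  {"tx":-0.081,"ty":-0.0772,"gripper":-1},
  {"tx":-0.081,"ty":-0.0772,"gripper":-1},
  {"tx":-0.081,"ty":-0.0772,"gripper":-1},
  {"tx":-0.081,"ty":-0.0772,"gripper":-1},
  {"tx":-0.081,"ty":-0.0772,"gripper":-1},
  {"tx":-0.081,"ty":-0.0772,"gripper":-1},
])

```text
invalid input at $.motion[0]: expected keys tx, ty, tz, rx, ry, rz, gripper
```

Call:
send_rows([
  {"rz":0.302,"gripper":-0.3},
  {"rz":0.302,"gripper":-0.3},
  {"rz":0.302,"gripper":-0.3},
  {"rz":0.302,"gripper":-0.3},
  {"rz":0.302,"gripper":-0.3},
  {"rz":0.302,"gripper":-0.3},
  {"gripper":-0.3},
  {"gripper":-0.3},
])

```text
invalid input at $.motion[0]: expected keys tx, ty, tz, rx, ry, rz, gripper
```

```bash
cat > rel.py <<'E'
from scipy.spatial.transform import Rotation as Ro
from h import *
def rel(p,rpy):
    s=env.state();R=Ro.from_euler('xyz',s['ee_rot'],degrees=True);T=Ro.from_euler('xyz',rpy,degrees=True)
    print('t',round(s['time_s'],2),'pos',s['ee_pos'].round(1),s['ee_rot'].round(1),'F',s['force'].round(1),'T',s['torque'].round(2),'w',round(s['gripper_width'],1),'q',s['qpos'].round(0))
    print('shift mm',R.inv().apply(np.array(p)-s['ee_pos']).round(1),'units',(R.inv().apply(np.array(p)-s['ee_pos'])/500).round(4),'turn',((R.inv()*T).as_rotvec(degrees=True)/30).round(3))
E
python3 -c "
from rel import *
rel([439.8,75.8,84],[180,0,110.5]); grab('top','t2.png')"
```

```text
t 0.3 pos [150.4 554.8 213.7] [-180.    -0.   164.8] F [0.8 0.3 0. ] T [-0.06 -0.03 -0.01] w 91.3 q [74. 18. 90.  0. 72. -1.]
shift mm [-404.6 -386.5  129.9] units [-0.8093 -0.773   0.2598] turn [-1.000e-03  0.000e+00  1.811e+00]
```

View pics/t2.png

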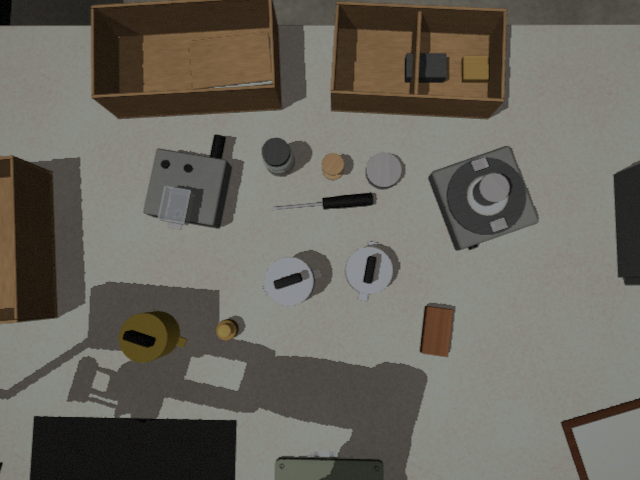

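Call:
send_rows([
  {"tx":-0.081,"ty":-0.0772,"tz":0,"rx":0,"ry":0,"rz":0,"gripper":-1},
  {"tx":-0.081,"ty":-0.0772,"tz":0,"rx":0,"ry":0,"rz":0,"gripper":-1},
  {"tx":-0.081,"ty":-0.0772,"tz":0,"rx":0,"ry":0,"rz":0,"gripper":-1},
  {"tx":-0.081,"ty":-0.0772,"tz":0,"rx":0,"ry":0,"rz":0,"gripper":-1},
  {"tx":-0.081,"ty":-0.0772,"tz":0,"rx":0,"ry":0,"rz":0,"gripper":-1},
  {"tx":-0.081,"ty":-0.0772,"tz":0,"rx":0,"ry":0,"rz":0,"gripper":-1},
  {"tx":-0.081,"ty":-0.0772,"tz":0,"rx":0,"ry":0,"rz":0,"gripper":-1},
  {"tx":-0.081,"ty":-0.0772,"tz":0,"rx":0,"ry":0,"rz":0,"gripper":-1},
  {"tx":-0.081,"ty":-0.0772,"tz":0,"rx":0,"ry":0,"rz":0,"gripper":-1},
  {"tx":-0.081,"ty":-0.0772,"tz":0,"rx":0,"ry":0,"rz":0,"gripper":-1},
])

```text
time_s: 1.6
ee_pos: [441.1, 74.7, 214.2]
ee_rot: [180.0, 0.0, 164.8]
force: [0.0, 0.9, -0.8]
gripper_width: 91.3
gripper_force: 0.0
```

Call:
send_rows([
  {"tx":0,"ty":0,"tz":0,"rx":0,"ry":0,"rz":0.302,"gripper":-0.1},
  {"tx":0,"ty":0,"tz":0,"rx":0,"ry":0,"rz":0.302,"gripper":-0.1},
  {"tx":0,"ty":0,"tz":0,"rx":0,"ry":0,"rz":0.302,"gripper":-0.1},
  {"tx":0,"ty":0,"tz":0,"rx":0,"ry":0,"rz":0.302,"gripper":-0.1},
  {"tx":0,"ty":0,"tz":0,"rx":0,"ry":0,"rz":0.302,"gripper":-0.1},
  {"tx":0,"ty":0,"tz":0,"rx":0,"ry":0,"rz":0.302,"gripper":-0.1},
  {"tx":0,"ty":0,"tz":0,"rx":0,"ry":0,"rz":0,"gripper":-0.1},
  {"tx":0,"ty":0,"tz":0,"rx":0,"ry":0,"rz":0,"gripper":-0.1},
])

```text
time_s: 2.6
ee_pos: [440.3, 76.4, 214.0]
ee_rot: [180.0, -0.0, 110.6]
force: [-0.3, -0.3, 0.2]
gripper_width: 50.0
gripper_force: 0.0
```

```bash
python3 -c "
from rel import *
rel([439.8,75.8,84],[180,0,110.5]); grab('side','s2.png')"
```

```text
t 2.6 pos [440.3  76.4 214. ] [180.   -0.  110.6] F [-0.3 -0.3  0.2] T [-0.08  0.04 -0.02] w 50.0 q [  8.   7. 105.   0.  68. -12.]
shift mm [ -0.4  -0.7 130. ] units [-0.0008 -0.0014  0.26  ] turn [ 0.    -0.     0.003]
```

View pics/s2.png

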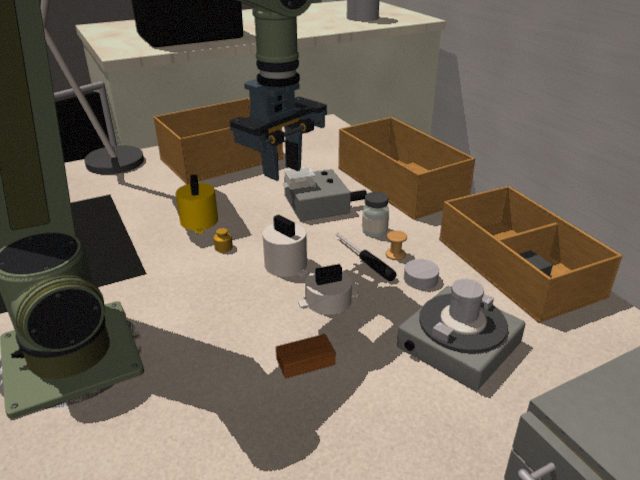

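Call:
send_rows([
  {"tx":0,"ty":0,"tz":0.07,"rx":0,"ry":0,"rz":0,"gripper":-0.1},
  {"tx":0,"ty":0,"tz":0.07,"rx":0,"ry":0,"rz":0,"gripper":-0.1},
  {"tx":0,"ty":0,"tz":0.07,"rx":0,"ry":0,"rz":0,"gripper":-0.1},
  {"tx":0,"ty":0,"tz":0.05,"rx":0,"ry":0,"rz":0,"gripper":-0.1},
  {"tx":0,"ty":0,"tz":0,"rx":0,"ry":0,"rz":0,"gripper":-0.1},
  {"tx":0,"ty":0,"tz":0,"rx":0,"ry":0,"rz":0,"gripper":1},
  {"tx":0,"ty":0,"tz":0,"rx":0,"ry":0,"rz":0,"gripper":1},
  {"tx":0,"ty":0,"tz":0,"rx":0,"ry":0,"rz":0,"gripper":1},
  {"tx":0,"ty":0,"tz":0,"rx":0,"ry":0,"rz":0,"gripper":1},
  {"tx":0,"ty":0,"tz":0,"rx":0,"ry":0,"rz":0,"gripper":1},
], grip_force=35)

```text
time_s: 3.9
ee_pos: [440.3, 76.3, 84.3]
ee_rot: [180.0, 0.0, 110.5]
force: [-0.5, -1.3, 4.0]
gripper_width: 16.1
gripper_force: 35.0
```

```bash
python3 -c "
from rel import *
rel([605,-292.9,142],[180,0,77.3])"; sed -n '/^D=/,/^    G\[/p' b.py >/dev/null; sed -i "s/^for k,m in M.items():/import sys\nfor k,m in M.items():\n    if len(sys.argv)>1 and k!=sys.argv[1]: continue/" b.py; python3 b.py hood
```

```text
t 3.9 pos [440.3  76.3  84.3] [180.    0.  110.5] F [-0.5 -1.3  4. ] T [-0.14  0.36  0.02] w 16.1 q [  8.  15. 117.  -0.  49. -12.]
shift mm [-403.5   25.1  -57.7] units [-0.8071  0.0502 -0.1154] turn [0.    0.    1.106]
hood ['top'] [431.4  71.9 -75.5] -34.9
hood ['side'] [438.2  69.2 -65.6] -40.2
hood ['top', 'side'] [436.8  71.3 -65.6] -72.1
```

Call:
send_rows([
  {"tx":0,"ty":0,"tz":-0.04,"rx":0,"ry":0,"rz":0,"gripper":1},
  {"tx":0,"ty":0,"tz":-0.07,"rx":0,"ry":0,"rz":0,"gripper":1},
  {"tx":0,"ty":0,"tz":-0.07,"rx":0,"ry":0,"rz":0,"gripper":1},
  {"tx":0,"ty":0,"tz":-0.07,"rx":0,"ry":0,"rz":0,"gripper":1},
  {"tx":0,"ty":0,"tz":-0.07,"rx":0,"ry":0,"rz":0,"gripper":1},
  {"tx":0,"ty":0,"tz":0,"rx":0,"ry":0,"rz":0,"gripper":1},
])

```text
time_s: 4.75
ee_pos: [441.8, 76.8, 245.6]
ee_rot: [179.7, 0.0, 110.5]
force: [0.0, 0.2, -3.0]
gripper_width: 16.0
gripper_force: 35.0
```

Call:
send_rows([
  {"tx":-0.05,"ty":0.0031,"tz":0,"rx":0,"ry":0,"rz":0,"gripper":1},
  {"tx":-0.1,"ty":0.0062,"tz":0,"rx":0,"ry":0,"rz":0,"gripper":1},
  {"tx":-0.1,"ty":0.0062,"tz":0,"rx":0,"ry":0,"rz":0,"gripper":1},
  {"tx":-0.1,"ty":0.0062,"tz":0,"rx":0,"ry":0,"rz":0,"gripper":1},
  {"tx":-0.1,"ty":0.0062,"tz":0,"rx":0,"ry":0,"rz":0,"gripper":1},
  {"tx":-0.1,"ty":0.0062,"tz":0,"rx":0,"ry":0,"rz":0,"gripper":1},
  {"tx":-0.1,"ty":0.0062,"tz":0,"rx":0,"ry":0,"rz":0,"gripper":1},
  {"tx":-0.1,"ty":0.0062,"tz":0,"rx":0,"ry":0,"rz":0,"gripper":1},
  {"tx":-0.057,"ty":0.0037,"tz":0,"rx":0,"ry":0,"rz":0,"gripper":1},
])

```text
time_s: 5.88
ee_pos: [604.8, -294.8, 240.1]
ee_rot: [-179.8, -0.2, 110.4]
force: [0.4, 0.3, -2.1]
gripper_width: 16.0
gripper_force: 35.0
```

Call:
send_rows([
  {"tx":0,"ty":0,"tz":0,"rx":0,"ry":0,"rz":0.221,"gripper":1},
  {"tx":0,"ty":0,"tz":0,"rx":0,"ry":0,"rz":0.221,"gripper":1},
  {"tx":0,"ty":0,"tz":0,"rx":0,"ry":0,"rz":0.221,"gripper":1},
  {"tx":0,"ty":0,"tz":0,"rx":0,"ry":0,"rz":0.221,"gripper":1},
  {"tx":0,"ty":0,"tz":0,"rx":0,"ry":0,"rz":0.222,"gripper":1},
  {"tx":0,"ty":0,"tz":0,"rx":0,"ry":0,"rz":0,"gripper":1},
])

```text
time_s: 6.62
ee_pos: [604.3, -292.4, 241.1]
ee_rot: [-179.8, -0.1, 77.4]
force: [-0.3, 0.2, -2.4]
gripper_width: 15.8
gripper_force: 35.0
```

```bash
python3 - <<'E'
from rel import *
rel([605,-292.9,142],[180,0,77.3]); s=grab('side','s3.png')
im=cv2.imread('pics/s3.png')
t=grab('top'); print('pot',ray(t,(494.9,187.4),121)); p=env.state()['ee_pos']
a=np.linspace(0,6.283,200)
for z,r in((-4,45),(-84,45)):
    for u,v in proj(s,np.c_[p[0]+r*np.cos(a),p[1]+r*np.sin(a),0*a+p[2]+z]): cv2.circle(im,(int(round(u)),int(round(v))),0,(0,0,255))
cv2.imwrite('pics/s3c.png',cv2.resize(im[100:400,340:640],None,fx=2,fy=2,interpolation=cv2.INTER_CUBIC))
E
```

```text
t 6.62 pos [ 604.3 -292.4  241.1] [-1.798e+02 -1.000e-01  7.740e+01] F [-0.3  0.2 -2.4] T [-0.1   0.04 -0.03] w 15.8 q [-27.  27.  73.   0.  81. -14.]
shift mm [-0.4  1.2 99.1] units [-0.0009  0.0024  0.1982] turn [-0.008 -0.002  0.002]
pot [ 608.24924427 -289.54881161  121.        ]
```

View pics/s3c.png

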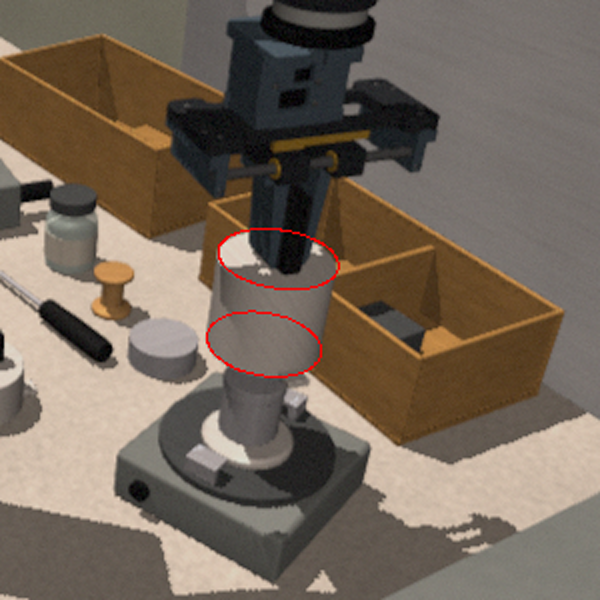

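Call:
send_rows([
  {"tx":0,"ty":0.002,"tz":0.02,"rx":0,"ry":0,"rz":0,"gripper":1},
  {"tx":0,"ty":0,"tz":0.03,"rx":0,"ry":0,"rz":0,"gripper":1},
  {"tx":0,"ty":0,"tz":0.03,"rx":0,"ry":0,"rz":0,"gripper":1},
  {"tx":0,"ty":0,"tz":0.03,"rx":0,"ry":0,"rz":0,"gripper":1},
  {"tx":0,"ty":0,"tz":0.03,"rx":0,"ry":0,"rz":0,"gripper":1},
  {"tx":0,"ty":0,"tz":0.02,"rx":0,"ry":0,"rz":0,"gripper":1},
  {"tx":0,"ty":0,"tz":0,"rx":0,"ry":0,"rz":0,"gripper":1},
  {"tx":0,"ty":0,"tz":0,"rx":0,"ry":0,"rz":0,"gripper":1},
])

```text
time_s: 7.72
ee_pos: [606.3, -293.2, 164.5]
ee_rot: [179.9, 0.0, 77.3]
force: [0.4, -0.8, -2.3]
gripper_width: 15.9
gripper_force: 35.0
```

Call:
send_rows([
  {"tx":0,"ty":0,"tz":0.008,"rx":0,"ry":0,"rz":0,"gripper":1},
  {"tx":0,"ty":0,"tz":0.008,"rx":0,"ry":0,"rz":0,"gripper":1},
  {"tx":0,"ty":0,"tz":0,"rx":0,"ry":0,"rz":0,"gripper":1},
  {"tx":0,"ty":0,"tz":0,"rx":0,"ry":0,"rz":0,"gripper":1},
])

```text
time_s: 8.22
ee_pos: [606.0, -293.0, 155.9]
ee_rot: [180.0, -0.0, 77.3]
force: [-0.7, -0.5, -2.3]
gripper_width: 15.5
gripper_force: 35.0
```

```bash
python3 -c "
from rel import *
rel([605,-292.9,142],[180,0,77.3])"
```

```text
t 8.22 pos [ 606.  -293.   155.9] [180.   -0.   77.3] F [-0.7 -0.5 -2.3] T [-0.13  0.06 -0.02] w 15.5 q [-27.  29.  81.   0.  70. -14.]
shift mm [-0.1 -1.  13.9] units [-0.0002 -0.002   0.0279] turn [ 0. -0. -0.]
```

Call:
send_rows([
  {"tx":0,"ty":-0.002,"tz":0.006,"rx":0,"ry":0,"rz":0,"gripper":1},
  {"tx":0,"ty":0,"tz":0.006,"rx":0,"ry":0,"rz":0,"gripper":1},
  {"tx":0,"ty":0,"tz":0.006,"rx":0,"ry":0,"rz":0,"gripper":1},
  {"tx":0,"ty":0,"tz":0.004,"rx":0,"ry":0,"rz":0,"gripper":1},
  {"tx":0,"ty":0,"tz":0,"rx":0,"ry":0,"rz":0,"gripper":1},
])

```text
time_s: 8.85
ee_pos: [604.9, -292.8, 144.7]
ee_rot: [-180.0, -0.0, 77.3]
force: [0.6, 0.1, -2.1]
gripper_width: 15.9
gripper_force: 35.0
```

Call:
send_rows([
  {"tx":0,"ty":0,"tz":0.003,"rx":0,"ry":0,"rz":0,"gripper":1},
  {"tx":0,"ty":0,"tz":0.003,"rx":0,"ry":0,"rz":0,"gripper":1},
  {"tx":0,"ty":0,"tz":0,"rx":0,"ry":0,"rz":0,"gripper":1},
])

```text
time_s: 9.22
ee_pos: [605.1, -292.9, 142.4]
ee_rot: [180.0, 0.0, 77.3]
force: [-0.9, 0.6, 0.2]
gripper_width: 15.8
gripper_force: 35.0
```

```bash
python3 -c "
from rel import *
rel([605,-292.9,142],[180,0,17.3])"
```

```text
t 9.22 pos [ 605.1 -292.9  142.4] [180.    0.   77.3] F [-0.9  0.6  0.2] T [0.06 0.19 0.02] w 15.8 q [-27.  30.  82.   0.  68. -14.]
shift mm [-0.  -0.1  0.4] units [-0.0001 -0.0001  0.0008] turn [ 1.e-03 -0.e+00  2.e+00]
```

Call:
send_rows([
  {"tx":0,"ty":0,"tz":0.001,"rx":0,"ry":0,"rz":0.2,"gripper":1},
  {"tx":0,"ty":0,"tz":0,"rx":0,"ry":0,"rz":0.2,"gripper":1},
  {"tx":0,"ty":0,"tz":0,"rx":0,"ry":0,"rz":0.2,"gripper":1},
  {"tx":0,"ty":0,"tz":0,"rx":0,"ry":0,"rz":0.2,"gripper":1},
  {"tx":0,"ty":0,"tz":0,"rx":0,"ry":0,"rz":0.2,"gripper":1},
  {"tx":0,"ty":0,"tz":0,"rx":0,"ry":0,"rz":0.2,"gripper":1},
  {"tx":0,"ty":0,"tz":0,"rx":0,"ry":0,"rz":0.2,"gripper":1},
  {"tx":0,"ty":0,"tz":0,"rx":0,"ry":0,"rz":0.2,"gripper":1},
  {"tx":0,"ty":0,"tz":0,"rx":0,"ry":0,"rz":0.2,"gripper":1},
  {"tx":0,"ty":0,"tz":0,"rx":0,"ry":0,"rz":0.1,"gripper":1},
  {"tx":0,"ty":0,"tz":0,"rx":0,"ry":0,"rz":0,"gripper":1},
])

```text
time_s: 10.6
ee_pos: [605.6, -292.6, 142.2]
ee_rot: [180.0, -0.1, 20.3]
force: [-0.6, 1.6, 2.2]
gripper_width: 15.8
gripper_force: 35.0
```

```bash
python3 -c "
from rel import *
rel([605,-292.9,142],[180,0,17.3])"
```

```text
t 10.6 pos [ 605.6 -292.6  142.2] [ 1.80e+02 -1.00e-01  2.03e+01] F [-0.6  1.6  2.2] T [ 0.32 -0.03 -0.02] w 15.8 q [-27.  30.  82.   0.  68.  43.]
shift mm [-0.7  0.1  0.2] units [-0.0014  0.0001  0.0005] turn [ 0.001 -0.004  0.101]
```

Call:
send_rows([
  {"tx":0,"ty":0,"tz":0,"rx":0,"ry":0,"rz":0.1,"gripper":1},
  {"tx":0,"ty":0,"tz":0,"rx":0,"ry":0,"rz":0.03,"gripper":1},
  {"tx":0,"ty":0,"tz":0,"rx":0,"ry":0,"rz":0,"gripper":1},
])

```text
time_s: 10.98
ee_pos: [605.5, -292.1, 142.3]
ee_rot: [-180.0, -0.1, 16.6]
force: [-0.3, 4.5, 5.7]
gripper_width: 16.2
gripper_force: 35.7
```

```bash
python3 -c "
from rel import *
rel([605,-292.9,142],[180,0,17.3])"
```

```text
t 10.97 pos [ 605.5 -292.1  142.3] [-1.80e+02 -1.00e-01  1.66e+01] F [-0.3  4.5  5.7] T [0.9  0.04 1.31] w 16.2 q [-27.  30.  82.   0.  68.  47.]
shift mm [-0.7  0.6  0.3] units [-0.0013  0.0012  0.0005] turn [-0.    -0.002 -0.025]
```

Call:
send_rows([
  {"tx":0,"ty":0,"tz":0,"rx":0,"ry":0,"rz":-0.02,"gripper":1},
  {"tx":0,"ty":0,"tz":0,"rx":0,"ry":0,"rz":0,"gripper":0.3},
  {"tx":0,"ty":0,"tz":0,"rx":0,"ry":0,"rz":0,"gripper":0.3},
  {"tx":0,"ty":0,"tz":0,"rx":0,"ry":0,"rz":0,"gripper":0.3},
  {"tx":0,"ty":0,"tz":-0.02,"rx":0,"ry":0,"rz":0,"gripper":0.3},
  {"tx":0,"ty":0,"tz":-0.06,"rx":0,"ry":0,"rz":0,"gripper":0.3},
  {"tx":0,"ty":0,"tz":-0.08,"rx":0,"ry":0,"rz":0,"gripper":0.3},
  {"tx":0,"ty":0,"tz":-0.08,"rx":0,"ry":0,"rz":0,"gripper":0.3},
  {"tx":0,"ty":0,"tz":0,"rx":0,"ry":0,"rz":0,"gripper":0.3},
])

```text
time_s: 12.1
ee_pos: [606.6, -293.8, 266.4]
ee_rot: [179.6, -0.4, 17.0]
force: [0.2, 0.1, 0.6]
gripper_width: 32.0
gripper_force: 0.0
```

```bash
cat > c.py <<'E'
from rel import *
# console frame -> world TCP for front tip corner F=(xf,zf), tilt al from vertical; tool y along console y
C=np.array([616.8,279.5]);th=-10.4;half=16
def tcp(xf,zf,al=35):
    a=np.radians(al);x=xf-half*np.cos(a);z=zf-half*np.sin(a);t=np.radians(th)
    return [C[0]+x*np.cos(t),C[1]+x*np.sin(t),z]
def rpy(al=35):
    t=Ro.from_euler('z',th,degrees=True);a=np.radians(al)
    zt=np.array([np.sin(a),0,-np.cos(a)]);yt=np.array([0,1.,0]);xt=np.cross(yt,zt)
    return (t*Ro.from_matrix(np.c_[xt,yt,zt])).as_euler('xyz',degrees=True)
E
python3 -c "
from c import *
print(rpy(),tcp(-100,140)); rel(tcp(-130,200),rpy())
rel([tcp(-130,200)[0],tcp(-130,200)[1],260],[180,0,169.6])
d=grab('side','s4.png');t=grab('top','t4.png')
import mos
a=cv2.imread('pics/t4.png');b=cv2.imread('pics/s4.png')
mos.mos([(a,420,140,120),(a,330,140,120),(a,140,130,70),(b,390,230,140),(b,330,180,120),(b,275,150,60)],'pics/m4.png')"
```

```text
[-180.    35.   169.6] [np.float64(505.5517396223235), np.float64(299.9178765549008), np.float64(130.82277701838325)]
t 12.1 pos [ 606.6 -293.8  266.4] [179.6  -0.4  17. ] F [0.2 0.1 0.6] T [-0.09  0.13 -0.04] w 32.0 q [-27.  26.  70.  -0.  83.  46.]
shift mm [  49.5 -611.6   72. ] units [ 0.0991 -1.2232  0.1441] turn [-1.518 -0.363 -4.885]
t 12.1 pos [ 606.6 -293.8  266.4] [179.6  -0.4  17. ] F [0.2 0.1 0.6] T [-0.09  0.13 -0.04] w 32.0 q [-27.  26.  70.  -0.  83.  46.]
shift mm [  50.  -611.2    2.9] units [ 0.1    -1.2223  0.0057] turn [ 0.021  0.012 -5.088]
```

View pics/m4.png

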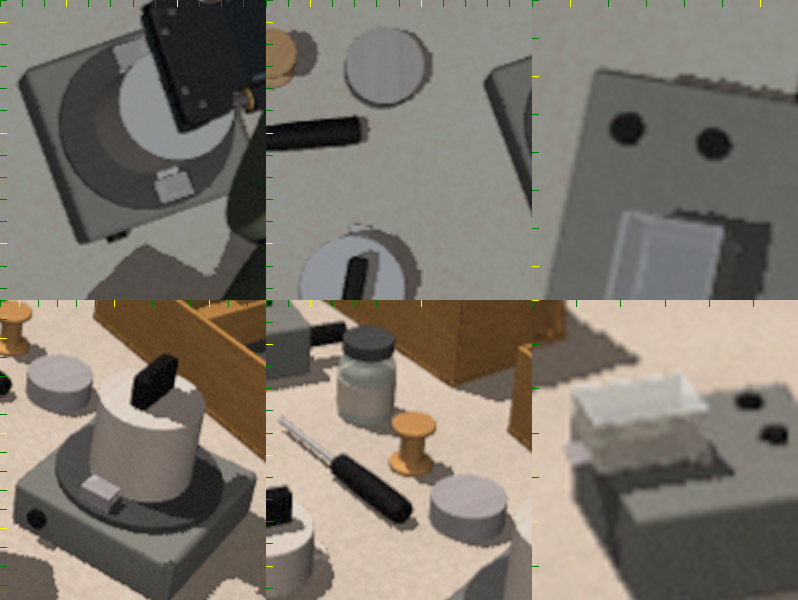

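Call:
send_rows([
  {"tx":0,"ty":0,"tz":0,"rx":0,"ry":0,"rz":-0.34,"gripper":1},
  {"tx":0,"ty":0,"tz":0,"rx":0,"ry":0,"rz":-0.34,"gripper":1},
  {"tx":0,"ty":0,"tz":0,"rx":0,"ry":0,"rz":-0.34,"gripper":1},
  {"tx":0,"ty":0,"tz":0,"rx":0,"ry":0,"rz":-0.34,"gripper":1},
  {"tx":0,"ty":0,"tz":0,"rx":0,"ry":0,"rz":-0.34,"gripper":1},
  {"tx":0,"ty":0,"tz":0,"rx":0,"ry":0,"rz":-0.34,"gripper":1},
  {"tx":0,"ty":0,"tz":0,"rx":0,"ry":0,"rz":-0.34,"gripper":1},
  {"tx":0,"ty":0,"tz":0,"rx":0,"ry":0,"rz":-0.34,"gripper":1},
  {"tx":0,"ty":0,"tz":0,"rx":0,"ry":0,"rz":-0.34,"gripper":1},
  {"tx":0,"ty":0,"tz":0,"rx":0,"ry":0,"rz":-0.34,"gripper":1},
  {"tx":0,"ty":0,"tz":0,"rx":0,"ry":0,"rz":-0.34,"gripper":1},
  {"tx":0,"ty":0,"tz":0,"rx":0,"ry":0,"rz":-0.34,"gripper":1},
])

```text
time_s: 13.7
ee_pos: [604.2, -292.5, 259.4]
ee_rot: [-179.9, -0.2, 139.7]
force: [-0.5, -0.1, -0.1]
gripper_width: 0.4
gripper_force: 0.0
```

Call:
send_rows([
  {"tx":0,"ty":0,"tz":0,"rx":0,"ry":0,"rz":-0.34,"gripper":1},
  {"tx":0,"ty":0,"tz":0,"rx":0,"ry":0,"rz":-0.34,"gripper":1},
  {"tx":0,"ty":0,"tz":0,"rx":0,"ry":0,"rz":-0.33,"gripper":1},
  {"tx":0,"ty":0,"tz":0,"rx":0,"ry":0,"rz":0,"gripper":1},
])

```text
time_s: 14.2
ee_pos: [604.3, -292.6, 259.6]
ee_rot: [179.9, -0.2, 169.6]
force: [-0.2, 0.2, 0.2]
gripper_width: 0.5
gripper_force: 0.0
```

```bash
python3 -c "
from c import *
p=tcp(-130,200);rel([p[0],p[1],260],[180,0,169.6])
t=grab('top');f=lambda x,y:(140+x/2.66,130+y/2.66)
def con(P): a=np.radians(th);d=P[:2]-C;return np.round([d[0]*np.cos(a)+d[1]*np.sin(a),-d[0]*np.sin(a)+d[1]*np.cos(a)],1)
print('roof',[con(ray(t,f(x-532,y),96)) for x,y in[(597,149),(665,156),(655,249),(580,243)]])
print('tab',[con(ray(t,f(x-532,y),68)) for x,y in[(605,258),(644,262)]])"
```

```text
t 14.2 pos [ 604.3 -292.6  259.6] [179.9  -0.2 169.6] F [-0.2  0.2  0.2] T [ 0.07 -0.01 -0.03] w 0.5 q [ -27.   26.   71.    0.   83. -106.]
shift mm [234.5 564.8   0.9] units [0.4689 1.1295 0.0019] turn [ 0.002 -0.006 -0.001]
roof [array([-10.3,  26.7]), array([ -6.2, -21.1]), array([-70.9, -28.4]), array([-76.7,  23.7])]
tab [array([-82.1,  14. ]), array([-79.6, -14. ])]
```

```bash
cat > e.py <<'E'
import re
s=open('b.py').read()
s=s.replace("'console':rect(-65,65,-70,70,60)","'console':np.vstack([rect(-65,65,-70,70,60),rect(-74,-10,-25,25,96),rect(-83.5,-74,-13,13,69.5)])").replace("import sys","import sys;sys.argv=['x','console'];I['console']=(616.5,279.5,-8)")
s=s[:s.index('import mos')]+"import mos\nmos.mos([(D['top']['o'],140,130,100),(D['side']['o'],270,150,90),(D['top']['frame'][:,:,::-1].copy(),140,130,100)]*2,'pics/m5.png')\nm=cv2.imread('pics/m5.png')[:300];cv2.imwrite('pics/m5.png',m)"
exec(s)
E
python3 e.py
```

```text
console ['top'] [617.3 281.9 -10.5] -51.9
console ['side'] [614.3 275.8  -7.7] -71.0
console ['top', 'side'] [617.2 282.1 -10.1] -120.9
```

View pics/m5.png

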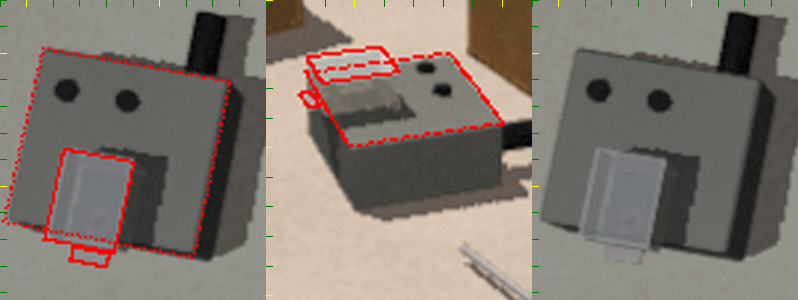

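Call:
send_rows([
  {"tx":0.0426,"ty":0.1027,"tz":0,"rx":0,"ry":0,"rz":0,"gripper":1},
  {"tx":0.0426,"ty":0.1027,"tz":0,"rx":0,"ry":0,"rz":0,"gripper":1},
  {"tx":0.0426,"ty":0.1027,"tz":0,"rx":0,"ry":0,"rz":0,"gripper":1},
  {"tx":0.0426,"ty":0.1027,"tz":0,"rx":0,"ry":0,"rz":0,"gripper":1},
  {"tx":0.0426,"ty":0.1027,"tz":0,"rx":0,"ry":0,"rz":0,"gripper":1},
  {"tx":0.0426,"ty":0.1027,"tz":0,"rx":0,"ry":0,"rz":0,"gripper":1},
  {"tx":0.0426,"ty":0.1027,"tz":0,"rx":0,"ry":0,"rz":0,"gripper":1},
  {"tx":0.0426,"ty":0.1027,"tz":0,"rx":0,"ry":0,"rz":0,"gripper":1},
  {"tx":0.0426,"ty":0.1027,"tz":0,"rx":0,"ry":0,"rz":0,"gripper":1},
  {"tx":0.0426,"ty":0.1027,"tz":0,"rx":0,"ry":0,"rz":0,"gripper":1},
  {"tx":0.0426,"ty":0.1027,"tz":0,"rx":0,"ry":0,"rz":0,"gripper":1},
  {"tx":0,"ty":0,"tz":0,"rx":0,"ry":0,"rz":0,"gripper":1},
])

```text
time_s: 15.85
ee_pos: [474.4, 308.0, 261.0]
ee_rot: [180.0, -0.0, 169.9]
force: [-1.0, -0.9, -0.4]
gripper_width: 0.2
gripper_force: 0.0
```

```bash
sed -i 's/^C=.*/C=np.array([616.8,279.8]);th=-9.8;half=16/' c.py; python3 -c "
from c import *
p=tcp(-130,120);rel(p,rpy())"
```

```text
t 15.85 pos [474.4 308.  261. ] [180.   -0.  169.9] F [-1.  -0.9 -0.4] T [-0.03  0.    0.02] w 0.2 q [ 32.  16.  86.   0.  78. -48.]
shift mm [ -2.2  -3.6 150.1] units [-0.0043 -0.0073  0.3003] turn [-0.002 -1.168 -0.01 ]
```

Call:
send_rows([
  {"tx":0,"ty":-0.007,"tz":0,"rx":0,"ry":-0.234,"rz":-0.01,"gripper":1},
  {"tx":0,"ty":0,"tz":0,"rx":0,"ry":-0.234,"rz":0,"gripper":1},
  {"tx":0,"ty":0,"tz":0,"rx":0,"ry":-0.234,"rz":0,"gripper":1},
  {"tx":0,"ty":0,"tz":0,"rx":0,"ry":-0.234,"rz":0,"gripper":1},
  {"tx":0,"ty":0,"tz":0,"rx":0,"ry":-0.232,"rz":0,"gripper":1},
  {"tx":0,"ty":0,"tz":0,"rx":0,"ry":0,"rz":0,"gripper":1},
])

```text
time_s: 16.6
ee_pos: [473.3, 300.2, 260.2]
ee_rot: [-179.8, 34.9, 170.2]
force: [0.2, 0.6, -0.3]
gripper_width: 0.5
gripper_force: 0.0
```

```bash
python3 -c "
from c import *
p=tcp(-115,40);print(p);rel(p,rpy())"
```

```text
[np.float64(490.56290936237826), np.float64(301.6049317512819), np.float64(30.822777018383263)]
t 16.6 pos [473.3 300.2 260.2] [-179.8   34.9  170.2] F [ 0.2  0.6 -0.3] T [0.05 0.37 0.01] w 0.5 q [ 48.   7. 107. -38.  53. -12.]
shift mm [117.5   5.1 197.7] units [0.235  0.0102 0.3954] turn [-0.008 -0.003 -0.001]
```

Call:
send_rows([
  {"tx":0.0336,"ty":0.0015,"tz":0.0565,"rx":0,"ry":0,"rz":0,"gripper":1},
  {"tx":0.0336,"ty":0.0015,"tz":0.0565,"rx":0,"ry":0,"rz":0,"gripper":1},
  {"tx":0.0336,"ty":0.0015,"tz":0.0565,"rx":0,"ry":0,"rz":0,"gripper":1},
  {"tx":0.0336,"ty":0.0015,"tz":0.0565,"rx":0,"ry":0,"rz":0,"gripper":1},
  {"tx":0.0336,"ty":0.0015,"tz":0.0565,"rx":0,"ry":0,"rz":0,"gripper":1},
  {"tx":0.0336,"ty":0.0015,"tz":0.0565,"rx":0,"ry":0,"rz":0,"gripper":1},
  {"tx":0.0336,"ty":0.0015,"tz":0.0565,"rx":0,"ry":0,"rz":0,"gripper":1},
  {"tx":0,"ty":0,"tz":0,"rx":0,"ry":0,"rz":0,"gripper":1},
])

```text
time_s: 17.6
ee_pos: [493.6, 301.9, 30.3]
ee_rot: [-179.7, 34.9, 170.0]
force: [0.1, -0.1, 0.5]
gripper_width: 0.3
gripper_force: 0.0
```

```bash
python3 -c "
from c import *
for q in [(-76,40),(-76,56),(-72,68),(-68,75),(-49,75)]: print(q);rel(tcp(*q),rpy())"
```

```text
(-76, 40)
t 17.6 pos [493.6 301.9  30.3] [-179.7   34.9  170. ] F [ 0.1 -0.1  0.5] T [0.07 0.33 0.01] w 0.3 q [ 46.  26. 123. -71.  30.  29.]
shift mm [-29.8  -0.6  20.2] units [-0.0597 -0.0012  0.0404] turn [-0.013 -0.003 -0.005]
(-76, 56)
t 17.6 pos [493.6 301.9  30.3] [-179.7   34.9  170. ] F [ 0.1 -0.1  0.5] T [0.07 0.33 0.01] w 0.3 q [ 46.  26. 123. -71.  30.  29.]
shift mm [-39.   -0.6   7.1] units [-0.078  -0.0013  0.0142] turn [-0.013 -0.003 -0.005]
(-72, 68)
t 17.6 pos [493.6 301.9  30.3] [-179.7   34.9  170. ] F [ 0.1 -0.1  0.5] T [0.07 0.33 0.01] w 0.3 q [ 46.  26. 123. -71.  30.  29.]
shift mm [-49.1  -0.7  -0.4] units [-0.0983 -0.0013 -0.0009] turn [-0.013 -0.003 -0.005]
(-68, 75)
t 17.6 pos [493.6 301.9  30.3] [-179.7   34.9  170. ] F [ 0.1 -0.1  0.5] T [0.07 0.33 0.01] w 0.3 q [ 46.  26. 123. -71.  30.  29.]
shift mm [-56.4  -0.7  -3.9] units [-0.1128 -0.0014 -0.0078] turn [-0.013 -0.003 -0.005]
(-49, 75)
t 17.6 pos [493.6 301.9  30.3] [-179.7   34.9  170. ] F [ 0.1 -0.1  0.5] T [0.07 0.33 0.01] w 0.3 q [ 46.  26. 123. -71.  30.  29.]
shift mm [-72.   -0.6   7. ] units [-0.144  -0.0011  0.014 ] turn [-0.013 -0.003 -0.005]
```

Call:
send_rows([
  {"tx":-0.02,"ty":0,"tz":0,"rx":0,"ry":0,"rz":0,"gripper":1},
  {"tx":-0.02,"ty":0,"tz":0,"rx":0,"ry":0,"rz":0,"gripper":1},
  {"tx":0,"ty":0,"tz":0,"rx":0,"ry":0,"rz":0,"gripper":1},
])

```text
time_s: 17.98
ee_pos: [510.9, 301.0, 45.9]
ee_rot: [179.8, 35.2, 169.7]
force: [-0.5, 0.7, 0.6]
gripper_width: 0.7
gripper_force: 0.0
```

```bash
python3 -c "
from c import *
for q in [(-72,68)]: print(q);rel(tcp(*q),rpy())"
```

```text
(-72, 68)
t 17.98 pos [510.9 301.   45.9] [179.8  35.2 169.7] F [-0.5  0.7  0.6] T [0.06 0.36 0.  ] w 0.7 q [ 45.  25. 121. -68.  30.  24.]
shift mm [-26.1  -2.7   2.6] units [-0.0523 -0.0054  0.0052] turn [-0.002  0.006 -0.013]
```

Joint 4 is moving away from its limit; continue along the same line.

Call:
send_rows([
  {"tx":-0.0175,"ty":-0.003,"tz":0.001,"rx":0,"ry":0,"rz":0,"gripper":1},
  {"tx":-0.0175,"ty":0,"tz":0.001,"rx":0,"ry":0,"rz":0,"gripper":1},
  {"tx":-0.0175,"ty":0,"tz":0.001,"rx":0,"ry":0,"rz":0,"gripper":1},
  {"tx":0,"ty":0,"tz":0,"rx":0,"ry":0,"rz":0,"gripper":1},
])

```text
time_s: 18.48
ee_pos: [524.9, 296.0, 53.5]
ee_rot: [179.8, 34.4, 170.0]
force: [-24.2, 6.8, -0.5]
gripper_width: 0.2
gripper_force: 10.2
```

```bash
python3 -c "
from c import *
for q in [(-67,76),(-49,76)]: print(q);rel(tcp(*q),rpy())"
```

```text
(-67, 76)
t 18.48 pos [524.9 296.   53.5] [179.8  34.4 170. ] F [-24.2   6.8  -0.5] T [0.98 3.81 0.28] w 0.2 q [ 43.  24. 119. -64.  30.  18.]
shift mm [-18.4  -0.3  -3.5] units [-0.0369 -0.0005 -0.007 ] turn [ 0.001 -0.02  -0.006]
(-49, 76)
t 18.48 pos [524.9 296.   53.5] [179.8  34.4 170. ] F [-24.2   6.8  -0.5] T [0.98 3.81 0.28] w 0.2 q [ 43.  24. 119. -64.  30.  18.]
shift mm [-33.3  -0.2   6.7] units [-0.0666 -0.0004  0.0134] turn [ 0.001 -0.02  -0.006]
```

Call:
send_rows([
  {"tx":0.018,"ty":0,"tz":0,"rx":0,"ry":0,"rz":0,"gripper":1},
  {"tx":0.018,"ty":0,"tz":0,"rx":0,"ry":0,"rz":0,"gripper":1},
  {"tx":0,"ty":0,"tz":0,"rx":0,"ry":0,"rz":0,"gripper":1},
  {"tx":0,"ty":0,"tz":0,"rx":0,"ry":0,"rz":0,"gripper":1},
])

```text
time_s: 18.98
ee_pos: [516.8, 298.0, 47.4]
ee_rot: [180.0, 35.1, 170.0]
force: [-0.2, 0.1, 0.6]
gripper_width: 0.3
gripper_force: 0.0
```

```bash
python3 -c "
from c import *
for q in [(-85,36),(-70,41)]: print(q);rel(tcp(*q),rpy())"
```

```text
(-85, 36)
t 18.98 pos [516.8 298.   47.4] [180.   35.1 170. ] F [-0.2  0.1  0.6] T [0.01 0.37 0.02] w 0.3 q [ 44.  25. 120. -67.  30.  23.]
shift mm [ 8.9 -0.9 18.9] units [ 0.0178 -0.0018  0.0379] turn [-0.004  0.002 -0.006]
(-70, 41)
t 18.98 pos [516.8 298.   47.4] [180.   35.1 170. ] F [-0.2  0.1  0.6] T [0.01 0.37 0.02] w 0.3 q [ 44.  25. 120. -67.  30.  23.]
shift mm [-6.2 -0.8 23.5] units [-0.0125 -0.0017  0.0469] turn [-0.004  0.002 -0.006]
```

Call:
send_rows([
  {"tx":0.009,"ty":-0.002,"tz":0.019,"rx":0,"ry":0,"rz":0,"gripper":1},
  {"tx":0.009,"ty":0,"tz":0.019,"rx":0,"ry":0,"rz":0,"gripper":1},
  {"tx":-0.015,"ty":0,"tz":0.0045,"rx":0,"ry":0,"rz":0,"gripper":1},
  {"tx":-0.015,"ty":0,"tz":0.0045,"rx":0,"ry":0,"rz":0,"gripper":1},
  {"tx":0,"ty":0,"tz":0,"rx":0,"ry":0,"rz":0,"gripper":1},
  {"tx":0,"ty":0,"tz":0,"rx":0,"ry":0,"rz":0,"gripper":1},
])

```text
time_s: 19.73
ee_pos: [534.3, 293.6, 31.6]
ee_rot: [180.0, 35.1, 170.0]
force: [0.3, 0.1, -0.1]
gripper_width: 0.4
gripper_force: 0.0
```

```bash
python3 -c "
from c import *
for q in [(-70,41),(-70,55),(-69,68)]: print(q);rel(tcp(*q),rpy())"
```

```text
(-70, 41)
t 19.73 pos [534.3 293.6  31.6] [180.   35.1 170. ] F [ 0.3  0.1 -0.1] T [ 0.07  0.32 -0.02] w 0.4 q [ 42.  27. 120. -71.  29.  25.]
shift mm [-0.6  0.4  0.1] units [-0.0011  0.0008  0.0003] turn [-0.004  0.002 -0.007]
(-70, 55)
t 19.73 pos [534.3 293.6  31.6] [180.   35.1 170. ] F [ 0.3  0.1 -0.1] T [ 0.07  0.32 -0.02] w 0.4 q [ 42.  27. 120. -71.  29.  25.]
shift mm [ -8.6   0.4 -11.3] units [-0.0172  0.0008 -0.0227] turn [-0.004  0.002 -0.007]
(-69, 68)
t 19.73 pos [534.3 293.6  31.6] [180.   35.1 170. ] F [ 0.3  0.1 -0.1] T [ 0.07  0.32 -0.02] w 0.4 q [ 42.  27. 120. -71.  29.  25.]
shift mm [-16.9   0.4 -21.4] units [-0.0338  0.0008 -0.0428] turn [-0.004  0.002 -0.007]
```

Call:
send_rows([
  {"tx":-0.0058,"ty":0,"tz":-0.0076,"rx":0,"ry":0,"rz":0,"gripper":1},
  {"tx":-0.0058,"ty":0,"tz":-0.0076,"rx":0,"ry":0,"rz":0,"gripper":1},
  {"tx":-0.0058,"ty":0,"tz":-0.0076,"rx":0,"ry":0,"rz":0,"gripper":1},
  {"tx":0,"ty":0,"tz":0,"rx":0,"ry":0,"rz":0,"gripper":1},
])

```text
time_s: 20.23
ee_pos: [534.6, 293.6, 45.9]
ee_rot: [180.0, 35.0, 170.0]
force: [-1.4, -0.3, -0.7]
gripper_width: 0.3
gripper_force: 0.6
```

```bash
python3 -c "
from c import *
for q in [(-70,55),(-69,68)]: print(q);rel(tcp(*q),rpy())"
```

```text
(-70, 55)
t 20.23 pos [534.6 293.6  45.9] [180.  35. 170.] F [-1.4 -0.3 -0.7] T [0.05 0.6  0.03] w 0.3 q [ 42.  25. 119. -67.  29.  21.]
shift mm [-0.1  0.4  0.2] units [-0.0003  0.0008  0.0005] turn [-0.004  0.002 -0.006]
(-69, 68)
t 20.23 pos [534.6 293.6  45.9] [180.  35. 170.] F [-1.4 -0.3 -0.7] T [0.05 0.6  0.03] w 0.3 q [ 42.  25. 119. -67.  29.  21.]
shift mm [-8.4  0.4 -9.8] units [-0.0169  0.0008 -0.0197] turn [-0.004  0.002 -0.006]
```

Call:
send_rows([
  {"tx":-0.0058,"ty":0,"tz":-0.0078,"rx":0,"ry":0,"rz":0,"gripper":1},
  {"tx":-0.0058,"ty":0,"tz":-0.0078,"rx":0,"ry":0,"rz":0,"gripper":1},
  {"tx":-0.0058,"ty":0,"tz":-0.0078,"rx":0,"ry":0,"rz":0,"gripper":1},
  {"tx":-0.0058,"ty":0,"tz":-0.0078,"rx":0,"ry":0,"rz":0,"gripper":1},
  {"tx":0,"ty":0,"tz":0,"rx":0,"ry":0,"rz":0,"gripper":1},
])

```text
time_s: 20.85
ee_pos: [535.3, 293.6, 65.5]
ee_rot: [180.0, 35.1, 170.0]
force: [-1.1, -0.4, -0.3]
gripper_width: 0.0
gripper_force: 0.6
```

```bash
python3 -c "
from c import *
for q in [(-70,76),(-56,76),(-48,76)]: print(q);rel(tcp(*q),rpy())
s=grab('side','s6.png')
im=cv2.imread('pics/s6.png')[130:250,240:380];cv2.imwrite('pics/s6c.png',cv2.resize(im,None,fx=5,fy=5,interpolation=cv2.INTER_CUBIC))"
```

```text
(-70, 76)
t 20.85 pos [535.3 293.6  65.5] [180.   35.1 170. ] F [-1.1 -0.4 -0.3] T [ 0.07  0.58 -0.06] w 0.0 q [ 42.  24. 118. -63.  31.  16.]
shift mm [-0.4  0.3 -1.4] units [-0.0007  0.0006 -0.0027] turn [-0.004  0.002 -0.007]
(-56, 76)
t 20.85 pos [535.3 293.6  65.5] [180.   35.1 170. ] F [-1.1 -0.4 -0.3] T [ 0.07  0.58 -0.06] w 0.0 q [ 42.  24. 118. -63.  31.  16.]
shift mm [-11.8   0.4   6.7] units [-0.0237  0.0007  0.0134] turn [-0.004  0.002 -0.007]
(-48, 76)
t 20.85 pos [535.3 293.6  65.5] [180.   35.1 170. ] F [-1.1 -0.4 -0.3] T [ 0.07  0.58 -0.06] w 0.0 q [ 42.  24. 118. -63.  31.  16.]
shift mm [-18.4   0.4  11.3] units [-0.0368  0.0008  0.0226] turn [-0.004  0.002 -0.007]
```

Call:
send_rows([
  {"tx":-0.006,"ty":0,"tz":0.0034,"rx":0,"ry":0,"rz":0,"gripper":1},
  {"tx":-0.006,"ty":0,"tz":0.0034,"rx":0,"ry":0,"rz":0,"gripper":1},
  {"tx":-0.006,"ty":0,"tz":0.0033,"rx":0,"ry":0,"rz":0,"gripper":1},
  {"tx":-0.006,"ty":0,"tz":0.0033,"rx":0,"ry":0,"rz":0,"gripper":1},
  {"tx":0,"ty":0,"tz":0,"rx":0,"ry":0,"rz":0,"gripper":1},
])

```text
time_s: 21.52
ee_pos: [549.2, 291.2, 66.6]
ee_rot: [180.0, 35.1, 170.0]
force: [-1.4, 1.2, -0.4]
gripper_width: 0.4
gripper_force: 1.1
```

```bash
python3 -c "
from c import *
for q in [(-56,76),(-48,76)]: print(q);rel(tcp(*q),rpy())"
```

```text
(-56, 76)
t 21.52 pos [549.2 291.2  66.6] [180.   35.1 170. ] F [-1.4  1.2 -0.4] T [0.16 0.55 0.06] w 0.4 q [ 41.  24. 117. -62.  30.  14.]
shift mm [ 0.4  0.3 -0.5] units [ 0.0007  0.0005 -0.001 ] turn [-0.004  0.002 -0.006]
(-48, 76)
t 21.52 pos [549.2 291.2  66.6] [180.   35.1 170. ] F [-1.4  1.2 -0.4] T [0.16 0.55 0.06] w 0.4 q [ 41.  24. 117. -62.  30.  14.]
shift mm [-6.2  0.3  4.1] units [-0.0124  0.0006  0.0082] turn [-0.004  0.002 -0.006]
```

Call:
send_rows([
  {"tx":-0.005,"ty":0,"tz":0.0035,"rx":0,"ry":0,"rz":0,"gripper":1},
  {"tx":-0.004,"ty":0,"tz":0.003,"rx":0,"ry":0,"rz":0,"gripper":1},
  {"tx":0,"ty":0,"tz":0,"rx":0,"ry":0,"rz":0,"gripper":1},
])

```text
time_s: 21.9
ee_pos: [554.4, 290.2, 66.3]
ee_rot: [-180.0, 35.0, 170.0]
force: [-2.0, 1.4, -0.5]
gripper_width: 0.7
gripper_force: 1.2
```

Call:
send_rows([
  {"tx":-0.003,"ty":0,"tz":0.002,"rx":0,"ry":0,"rz":0,"gripper":1},
  {"tx":0,"ty":0,"tz":0,"rx":0,"ry":0,"rz":0,"gripper":1},
])

```text
time_s: 22.15
ee_pos: [555.9, 290.0, 66.2]
ee_rot: [-180.0, 35.0, 170.0]
force: [-3.2, 2.0, 0.1]
gripper_width: 0.4
gripper_force: 1.8
```

```bash
python3 -c "
from c import *
for q in [(-46,76),(-49,76)]: print(q);rel(tcp(*q),rpy())"
```

```text
(-46, 76)
t 22.15 pos [555.9 290.   66.2] [-180.   35.  170.] F [-3.2  2.   0.1] T [0.32 0.83 0.2 ] w 0.4 q [ 40.  24. 116. -62.  30.  13.]
shift mm [-2.6  0.4  1. ] units [-0.0051  0.0007  0.002 ] turn [-0.004  0.001 -0.005]
(-49, 76)
t 22.15 pos [555.9 290.   66.2] [-180.   35.  170.] F [-3.2  2.   0.1] T [0.32 0.83 0.2 ] w 0.4 q [ 40.  24. 116. -62.  30.  13.]
shift mm [-0.1  0.3 -0.7] units [-0.0002  0.0007 -0.0014] turn [-0.004  0.001 -0.005]
```

Call:
send_rows([
  {"tx":-0.003,"ty":0,"tz":0.002,"rx":0,"ry":0,"rz":0,"gripper":1},
  {"tx":0,"ty":0,"tz":0,"rx":0,"ry":0,"rz":0,"gripper":1},
])

```text
time_s: 22.4
ee_pos: [556.6, 289.9, 65.9]
ee_rot: [180.0, 34.9, 170.0]
force: [-8.4, 2.8, 2.4]
gripper_width: 0.7
gripper_force: 5.1
```

Call:
send_rows([
  {"tx":-0.003,"ty":0,"tz":0.002,"rx":0,"ry":0,"rz":0,"gripper":1},
  {"tx":0,"ty":0,"tz":0,"rx":0,"ry":0,"rz":0,"gripper":1},
])

```text
time_s: 22.65
ee_pos: [557.3, 289.7, 65.7]
ee_rot: [179.9, 34.9, 170.0]
force: [-15.1, 4.9, 4.8]
gripper_width: 0.5
gripper_force: 8.5
```

Call:
send_rows([
  {"tx":0.0131,"ty":0,"tz":-0.0092,"rx":0,"ry":0,"rz":0,"gripper":1},
  {"tx":0.0131,"ty":0,"tz":-0.0092,"rx":0,"ry":0,"rz":0,"gripper":1},
  {"tx":0.0131,"ty":0,"tz":-0.0092,"rx":0,"ry":0,"rz":0,"gripper":1},
  {"tx":0.0131,"ty":0,"tz":-0.0092,"rx":0,"ry":0,"rz":0,"gripper":1},
  {"tx":0.0131,"ty":0,"tz":-0.0092,"rx":0,"ry":0,"rz":0,"gripper":1},
  {"tx":0.0131,"ty":0,"tz":-0.0092,"rx":0,"ry":0,"rz":0,"gripper":1},
  {"tx":0.0131,"ty":0,"tz":-0.0092,"rx":0,"ry":0,"rz":0,"gripper":1},
  {"tx":0.0131,"ty":0,"tz":-0.0092,"rx":0,"ry":0,"rz":0,"gripper":1},
  {"tx":0.0131,"ty":0,"tz":-0.0092,"rx":0,"ry":0,"rz":0,"gripper":1},
  {"tx":0.0131,"ty":0,"tz":-0.0092,"rx":0,"ry":0,"rz":0,"gripper":1},
  {"tx":0,"ty":0,"tz":-0.05,"rx":0,"ry":0,"rz":0,"gripper":1},
  {"tx":0,"ty":0,"tz":-0.1,"rx":0,"ry":0,"rz":0,"gripper":1},
])

```text
time_s: 24.15
ee_pos: [437.3, 309.9, 127.1]
ee_rot: [-179.7, 34.9, 170.1]
force: [-0.0, 0.7, 0.1]
gripper_width: 0.8
gripper_force: 0.0
```

Call:
send_rows([
  {"tx":0,"ty":0,"tz":-0.1,"rx":0,"ry":0,"rz":0,"gripper":1},
  {"tx":0,"ty":0,"tz":0,"rx":0,"ry":0,"rz":0,"gripper":1},
  {"tx":0,"ty":0,"tz":0,"rx":0,"ry":0,"rz":0,"gripper":1},
  {"tx":0,"ty":0,"tz":0,"rx":0,"ry":0,"rz":0,"gripper":1},
])

```text
time_s: 24.65
ee_pos: [409.9, 314.8, 167.4]
ee_rot: [-179.8, 35.0, 170.1]
force: [-0.2, 0.7, -1.1]
gripper_width: 0.7
gripper_force: 0.0
```

```bash
python3 -c "
from c import *
rel(tcp(-56,76),rpy())
grab('side','s7.png');grab('top','t7.png')
import mos
a=cv2.imread('pics/t7.png');b=cv2.imread('pics/s7.png');c=cv2.imread('pics/s4.png')
mos.mos([(a,420,140,120),(a,150,165,60),(c,275,150,60),(b,390,230,140),(b,330,180,120),(b,275,150,60)],'pics/m7.png')"
```

```text
t 24.65 pos [409.9 314.8 167.4] [-179.8   35.   170.1] F [-0.2  0.7 -1.1] T [0.08 0.4  0.07] w 0.7 q [ 56.  10. 119. -47.  46.   8.]
shift mm [-57.6   1.7 163.1] units [-0.1152  0.0034  0.3262] turn [-0.009 -0.001 -0.004]
```

View pics/m7.png

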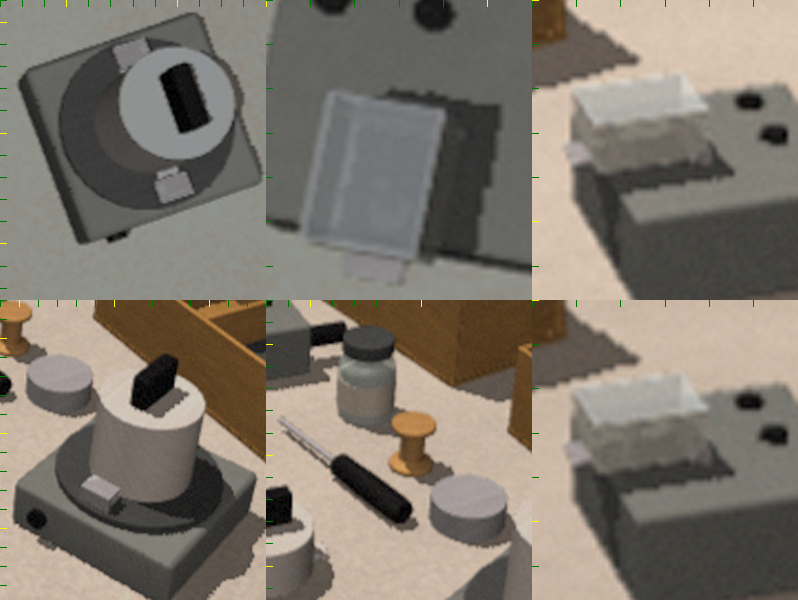

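The last picture shows the hood seated with its bar along the claws. The guard is shut, with its tab at about (280, 183) in the side view, the same place as before the lift. The toggle push ended against a hard stop, with the force direction expected from the lever leaning to the far side.

```bash
python3 -c "
from workcell import env
print(env.job_done())"
```

```text
the job is handed in; nothing more can be done
None
```

I've handed the job in at about 25 s of the 64 s allowed, but no verdict came back. In the last picture the tall hood sits over the pot with its ears under the claws, and the guard is shut. I couldn't see the toggle; judging by the force on the fingers, it reached its far stop. The arm is clear of everything, and I saw no bystander moved.

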